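# Put the amber reagent bottles into their spill dishes, acid last

### The job

Stand each of the four amber glass bottles upright, flat in the middle of the round spill dish that has the same colour as its cap, setting each down gently rather than dropping it; the red-capped one holds acid, so put it in its dish last, once the other three stand in theirs. Do not tip any of the bottles, and leave the two white plastic bottles where they stand although their caps look the same.

Things in the scene. Friction and masses are not known exactly. Their poses are not given: they have to be found in the camera images.
- amber_blue: loose amber-brown glass bottle with a blue screw cap, standing upright, about 110 to 225 g: body 48 mm in diameter and 58 mm high, shoulder narrowing to 28 mm at 70 mm, cap 32 mm in diameter from 74 to 97 mm above the bench (easily gripped by the cap from above). Small blank paper label on the side. Origin: centre of the underside; z up. Round, so its yaw does not matter.
- amber_green: loose amber-brown glass bottle with a green screw cap, standing upright, about 110 to 225 g: body 48 mm in diameter and 58 mm high, shoulder narrowing to 28 mm at 70 mm, cap 32 mm in diameter from 74 to 97 mm above the bench (easily gripped by the cap from above). Small blank paper label on the side. Origin: centre of the underside; z up. Round, so its yaw does not matter.
- amber_yellow: loose amber-brown glass bottle with a yellow screw cap, standing upright, about 110 to 225 g: body 48 mm in diameter and 58 mm high, shoulder narrowing to 28 mm at 70 mm, cap 32 mm in diameter from 74 to 97 mm above the bench (easily gripped by the cap from above). Small blank paper label on the side. Origin: centre of the underside; z up. Round, so its yaw does not matter.
- amber_red: loose amber-brown glass bottle with a red screw cap, standing upright, about 110 to 225 g: body 48 mm in diameter and 58 mm high, shoulder narrowing to 28 mm at 70 mm, cap 32 mm in diameter from 74 to 97 mm above the bench (easily gripped by the cap from above). Small blank paper label on the side. Origin: centre of the underside; z up. Round, so its yaw does not matter.
- dish_blue: round shallow blue plastic spill dish, fixed to the bench: 82 mm across outside, 74 mm inside, rim 14 mm above the bench, inner floor 5 mm above the bench. Origin: centre of the underside, on the bench; z up.
- dish_green: round shallow green plastic spill dish, fixed to the bench: 82 mm across outside, 74 mm inside, rim 14 mm above the bench, inner floor 5 mm above the bench. Origin: centre of the underside, on the bench; z up.
- dish_yellow: round shallow yellow plastic spill dish, fixed to the bench: 82 mm across outside, 74 mm inside, rim 14 mm above the bench, inner floor 5 mm above the bench. Origin: centre of the underside, on the bench; z up.
- dish_red: round shallow red plastic spill dish, fixed to the bench: 82 mm across outside, 74 mm inside, rim 14 mm above the bench, inner floor 5 mm above the bench. Origin: centre of the underside, on the bench; z up.
- white_blue: loose white plastic bottle with a blue cap, of the same form and size as the amber bottles (48 mm in diameter, 97 mm high): not to be moved. Origin: centre of the underside; z up.
- white_red: loose white plastic bottle with a red cap, of the same form and size as the amber bottles (48 mm in diameter, 97 mm high): not to be moved. Origin: centre of the underside; z up.
Not all that is in view belongs to the job. What is shaped like the amber_green but purple is not meant.

How it is judged:
On the way, in this order (a step that is already met when the one before it is completed fails the run):
1. the blue-, green- and yellow-capped amber bottles stand released in the dishes of their colours (horizontal distance between amber_blue and dish_blue below 0.015 m and z of amber_blue in the frame of dish_blue between 0.002 and 0.009 m and angle between each of amber_blue, amber_green, amber_yellow's own z axis and vertical below 0.08 rad and linear speed of each of amber_blue, amber_green, amber_yellow below 0.03 m/s and contact force between the fingers and amber_blue below 0.1 N and horizontal distance between amber_green and dish_green below 0.015 m and z of amber_green in the frame of dish_green between 0.002 and 0.009 m and contact force between the fingers and amber_green below 0.1 N and horizontal distance between amber_yellow and dish_yellow below 0.015 m and z of amber_yellow in the frame of dish_yellow between 0.002 and 0.009 m and contact force between the fingers and amber_yellow below 0.1 N), for 0.2 s.
2. then the red-capped amber bottle stands released in the red dish (horizontal distance between amber_red and dish_red below 0.015 m and z of amber_red in the frame of dish_red between 0.002 and 0.009 m and angle between amber_red's own z axis and vertical below 0.08 rad and linear speed of amber_red below 0.03 m/s and contact force between the fingers and amber_red below 0.1 N), for 0.2 s.
At the end, for the whole second after the job is handed in: Each amber bottle stands in the dish of its cap's colour, within 15 mm of its centre, flat on the dish floor, upright within 0.08 rad, released and at rest; both white bottles stand upright within 30 mm of where they began (all of step 1 and all of step 2 and distance of each of white_blue, white_red from where it was at the start of the episode below 0.03 m and angle between each of white_blue, white_red's own z axis and vertical below 0.2 rad); the robot touches nothing.
It fails at once if a white bottle was shifted by more than 30 mm or tipped (not (distance of white_blue from where it was at the start of the episode below 0.03 m) or not (distance of white_red from where it was at the start of the episode below 0.03 m) or not (angle between white_blue's own z axis and vertical below 0.2 rad) or not (angle between white_red's own z axis and vertical below 0.2 rad)).
It fails at once if an amber bottle was tipped over (more than 0.6 rad) (angle between any of amber_blue, amber_green, amber_yellow, amber_red's own z axis and vertical above 0.6 rad).
It fails at once if an amber bottle was dropped: it fell freely at more than 0.6 m/s (from about 2 cm or higher) ((contact force between the fingers and amber_blue below 0.05 N and linear speed of amber_blue above 0.6 m/s) or (contact force between the fingers and amber_green below 0.05 N and linear speed of amber_green above 0.6 m/s) or (contact force between the fingers and amber_yellow below 0.05 N and linear speed of amber_yellow above 0.6 m/s) or (contact force between the fingers and amber_red below 0.05 N and linear speed of amber_red above 0.6 m/s)).
It fails at once if an amber bottle struck a dish hard (over 60 N), as when dropped (contact force between any of amber_blue, amber_green, amber_yellow, amber_red and dish_blue above 60 N or contact force between any of amber_blue, amber_green, amber_yellow, amber_red and dish_green above 60 N or contact force between any of amber_blue, amber_green, amber_yellow, amber_red and dish_yellow above 60 N or contact force between any of amber_blue, amber_green, amber_yellow, amber_red and dish_red above 60 N).
It also fails if it takes over 115 s, if anything falls off the work surface, if the arm or the gripper's body presses on something with over 40 N, if the wrist force passes 120 N, or if a joint passes its speed limit or range.

### The arm

A 7-joint arm with a two-finger parallel gripper is mounted at the origin on the work surface. World frame = base frame: x ahead of the robot, y to its left, z up, the work surface at z = 0. Lengths are in m, angles in rad, forces in N, time in s.
With the tool pointing down it reaches from about 0.4 to 0.85 m from the base axis. Payload 4.4 kg.
Tool frame: the origin (TCP) lies midway between the tips of the shut fingers; the grasp point (between the pads) lies 19 mm behind it (grip_depth is the distance from the TCP to the grasp point, in m); z points along the fingers, x is the direction in which the jaws open and shut, and the axes are right-handed (so a half turn about z gives the same grasp; the last joint's range is limited). The gripper opens to 94 mm and grips with 3 to 60 N. Pads are 16 mm wide; open, the fingers measure 119 mm over their backs; the gripper's body (75 mm by 177 mm) begins 78 mm behind the grasp point.
Start: joints at [1.042, 0.628, 0.038, 1.517, -0.027, 0.996, -0.02], TCP at [0.29, -0.582, 0.205] pointing down, gripper open.
Joint ranges: [-3.06, 3.06], [-0.37, 2.12], [-1.25, 1.32], [0.18, 2.47], [-1.1, 4.24], [0.23, 1.98], [-2.94, 2.94]. Speed limits (rad/s): [2.57, 2.57, 3.14, 3.14, 3.14, 3.14, 3.14].

### API

Orientations are given as a rotation vector (axis times angle).
In Python, from station import * gives the robot as it stands. The module is installed in compiled form; this text tells all that it offers.
- The arm moves only by the shell command python3 -m creep 'ROWS'. ROWS is JSON, a list of rows, each an object with "xyz": the shift along the tool's x, y, z in cm, a list of three; "delta_rot": the turn, a rotation vector about the tool's x, y, z in degrees, a list of three; "claw": the opening in per cent of the stroke, from 0 (shut) to 100 (fully open). A call has exactly 5 rows; each row shifts and turns the pose as measured when the row begins, along the tool's axes as they then stand; what a row does not reach is not made up. A row lasts 1/8 s, in which the tool goes at most 62.5 mm and 10.7 degrees, less where a joint would pass 70% of its speed; a pose out of reach is approached as far as the arm can. A call is refused whole if a number of a shift passes 6.25 or a number of a turn 10.7, either way. A call with a gripper value outside its range is refused whole. The fingers move at their own pace and stop on an object; the grip force is fixed at half the most. Time passes only in rows, so rows that do not move let the fingers close, or fill a call up. It gives the time, the measured TCP pose, the force and the opening at its end, in the units of the state.
- read_state(): the state, without advancing time (a new reading comes with each control period).
- get_image(name): name is "scene" or "top" or "wrist"; returns a dict with "frame" (384x512x3 uint8, blue, green, red), "intrinsics" (3x3 intrinsics, pixels), "distortion" ([k1, k2, p1, p2, k3] as OpenCV has them; the pictures are not rectified), "rvec" (rotation vector, rad) and "tvec" (3), from world to camera coordinates, as OpenCV has them. Camera axes: x right, y down, z forward; pixel columns grow to the right and rows downward; lengths in m; the calibration is good to about 2 mm. A picture is of the moment at which its call begins. There is no depth.
- sign_off(): hands the job in, once; it reports no verdict.
The state is a dict: "t": time; "qpos": joint angles; "dq": joint speeds; "effort": joint torques, N m; "position": TCP position; "orientation": TCP orientation; "force": force on the tool from outside, world axes, zero at the start; "torque": the same for the moment, N m; "finger_gap": finger opening in m.
Only numpy, scipy, OpenCV 4.12 (cv2) and the standard library are available. Lean on these libraries where they do the work, as an engineer would, in place of code of your own. Each camera call takes 0.05 s, during which the arm holds its last target.

## Working session

There is one attempt and no reset: what is moved stays moved. The work goes in short steps, Python scripts to look and compute and a shell command to move; the robot and the scene stay as the last step left them, time stands still between calls to the robot, and variables do not carry over. Pictures are saved under pics/ and viewed, and the job is handed in when it is done.

```bash
mkdir -p pics; python3 - <<'E'
from station import *
import cv2
s=read_state();print(s)
for n in("scene","top","wrist"):
    d=get_image(n);cv2.imwrite(f"pics/{n}0.png",d["frame"]);print(n,d["intrinsics"],d["distortion"],d["rvec"],d["tvec"])
E
```

```text
{'t': 0.0, 'qpos': array([ 1.04218341,  0.62932633,  0.03849466,  1.51831774, -0.02700013,
        0.99629494, -0.01999207]), 'dq': array([-0.00143663, -0.0009078 ,  0.00029634, -0.00058743,  0.00066949,
       -0.00083926, -0.00090817]), 'effort': array([ 1.46319817e-03, -5.49728251e+01,  1.14399154e+00, -1.86632824e+01,
       -5.21280337e-02,  2.37208331e-02,  1.79175036e-04]), 'position': array([ 0.28991584, -0.58104775,  0.20458399]), 'orientation': array([-2.67090134e+00,  1.65231077e+00,  2.48252696e-03]), 'force': array([ 0.70913228, -0.05271834,  0.29092288]), 'torque': array([0.01865084, 0.05247412, 0.01162118]), 'finger_gap': 0.09367800949509829}
scene [[492.05923075   0.         253.91868444]
 [  0.         492.05923075 192.01119894]
 [  0.           0.           1.        ]] [-0.16562042  0.          0.          0.          0.        ] [ 2.02005293  1.02991739 -0.53548184] [-0.29819733 -0.21304592  2.00689235]
top [[353.77996177   0.         252.52759618]
 [  0.         353.77996177 194.72294513]
 [  0.           0.           1.        ]] [-0.03117642  0.          0.          0.          0.        ] [ 2.16236115 -2.19746411  0.09109513] [-0.00181801  0.53701939  1.08536588]
wrist [[334.68703697   0.         259.27873417]
 [  0.         334.68703697 189.37234843]
 [  0.           0.           1.        ]] [4.31934224e-05 0.00000000e+00 0.00000000e+00 0.00000000e+00
 0.00000000e+00] [-2.48796929  1.53900783  0.19501863] [-0.64955285 -0.02497502  0.39200911]
```

View pics/scene0.png

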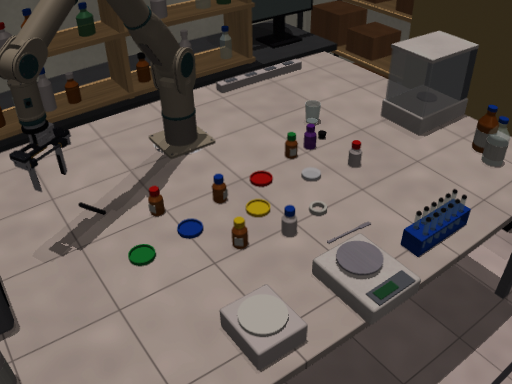

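View pics/top0.png

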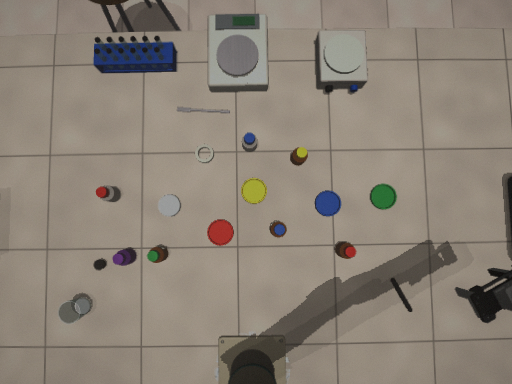

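View pics/wrist0.png

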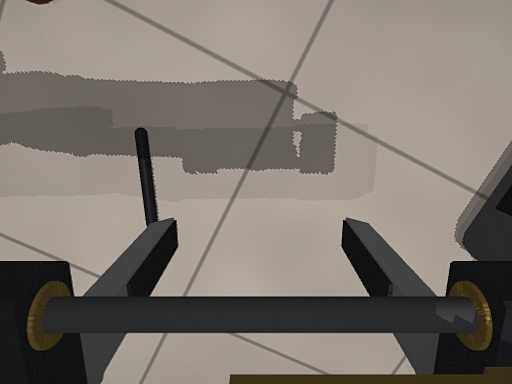

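The top view shows these candidates:
- **Blue:** amber bottle at (279,229). The white bottle at (249,140) and the test-tube rack are decoys.
- **Green:** amber bottle at (157,255). The purple bottle at (123,257) is a decoy.
- **Yellow:** amber bottle at (300,155).
- **Red:** amber bottle at (347,251). The white bottle at (104,192) is a decoy.
- **Dishes:** yellow (254,191), red (221,232), blue (328,203), green (383,196). The clear lid at (169,205) is a decoy.

Next I'll measure positions and check the choice in close crops.

```bash
cat > h.py <<'E'
import numpy as np,cv2
from station import *
def cam(d): 
    R=cv2.Rodrigues(np.array(d["rvec"],float))[0];return R,np.array(d["tvec"],float).ravel()
def plane(d,uv,z):
    R,t=cam(d);p=cv2.undistortPoints(np.array([[uv]],float),d["intrinsics"],d["distortion"])[0,0]
    r=R.T@np.array([p[0],p[1],1]);c=-R.T@t
    return (c+r*(z-c[2])/r[2])
def proj(d,P): return cv2.projectPoints(np.array([P],float),d["rvec"],d["tvec"],d["intrinsics"],d["distortion"])[0].ravel()
HUE={"blue":[(105,130)],"green":[(45,85)],"yellow":[(24,35)],"red":[(0,6),(174,180)],"purple":[(131,160)]}
def blobs(d,col,amin=15,smin=130):
    h=cv2.cvtColor(cv2.GaussianBlur(d["frame"],(3,3),0),cv2.COLOR_BGR2HSV);m=np.zeros(h.shape[:2],np.uint8)
    for a,b in HUE[col]: m|=cv2.inRange(h,(a,smin,60),(b,255,255))
    n,l,st,ce=cv2.connectedComponentsWithStats(m)
    return [(ce[i].round(1),st[i][:5],np.uint8(l==i)) for i in range(1,n) if st[i][4]>=amin]
E
python3 - <<'E'
from h import *
for n in("top","scene"):
    d=get_image(n)
    for c in HUE:
        for ce,st,m in blobs(d,c):
            p=ce
            z=0.0135 if st[4]>(350 if n=="top" else 170) else 0.09
            print(n,c,ce,st,z,plane(d,ce,z).round(4)[:2])
    if n=="top":
        x=[d["frame"][v-22:v+22,u-22:u+22] for u,v in((279,229),(157,255),(300,155),(347,251),(249,140),(104,192))]
        cv2.imwrite("pics/crop.png",cv2.resize(np.hstack(x),None,fx=3,fy=3,interpolation=cv2.INTER_CUBIC))
E
```

```text
top blue [135.   54.9] [  94   43   79   23 1157] 0.0135 [1.0052 0.3686]
top blue [134.7  69.1] [104  66  68   6 203] 0.09 [0.9214 0.3427]
top blue [353.6  87.1] [351  85   6   5  29] 0.09 [ 0.8537 -0.3219]
top blue [249. 138.] [245 134   9   9  69] 0.09 [ 0.7011 -0.0026]
top blue [327.4 203. ] [316 192  24  23 451] 0.0135 [ 0.5076 -0.2461]
top blue [279.1 229.2] [275 225   9  10  73] 0.09 [ 0.4292 -0.0862]
top green [382.9 196.2] [372 185  23  23 427] 0.0135 [ 0.5263 -0.4234]
top green [152.6 255.5] [149 251   8  10  62] 0.09 [0.3588 0.2829]
top yellow [301.1 152.2] [296 147  11  11  91] 0.09 [ 0.6557 -0.1566]
top yellow [253.6 190.4] [241 178  26  26 502] 0.0135 [ 0.5513 -0.0141]
top red [101.2 191.7] [ 96 187  11  11  93] 0.09 [0.5475 0.4368]
top red [220. 232.] [208 220  25  25 510] 0.0135 [0.4222 0.0932]
top red [349.4 251.1] [344 246  12  12 112] 0.09 [ 0.3622 -0.2895]
top purple [117.7 258.4] [114 254   8   9  57] 0.09 [0.3517 0.385 ]
scene blue [492.8 106.6] [489 105   9   5  31] 0.09 [0.6831 1.155 ]
scene blue [503.6 118.2] [499 116  10   5  35] 0.09 [0.7714 1.0985]
scene bl
[... 204 characters left out ...]
e blue [189.6 227.5] [178 219  25  17 323] 0.0135 [ 0.5134 -0.2492]
scene green [291.  134.1] [288 133   7   3  19] 0.09 [0.3531 0.2882]
scene green [141.7 254.4] [129 246  26  17 321] 0.0135 [ 0.5352 -0.427 ]
scene yellow [257.8 207.6] [247 201  23  14 250] 0.0135 [ 0.5601 -0.0174]
scene yellow [238.6 220.1] [234 217  10   7  53] 0.09 [ 0.6523 -0.1531]
scene red [356.  142.7] [352 140   9   8  43] 0.09 [0.5447 0.4416]
scene red [260.7 178. ] [250 171  22  15 266] 0.0135 [0.4291 0.0902]
scene red [153.4 188.8] [149 185  10   8  60] 0.09 [ 0.3571 -0.2878]
scene purple [310.4 125.4] [307 124   7   4  20] 0.09 [0.3458 0.3914]
scene purple [309.6 134.3] [305 132  10   5  36] 0.09 [0.3962 0.3437]
```

View pics/crop.png

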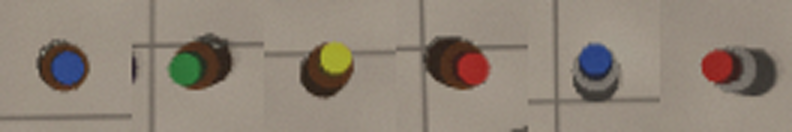

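The crops confirm it: the first four (blue, green, yellow, red) have brown bodies, and the last two have white bodies. I'll write a helper that gives shifts in tool axes and start with yellow.

```bash
cat >> h.py <<'E'
import sys
B=dict(yellow=(.654,-.155),blue=(.4275,-.0845),green=(.356,.2855),red=(.360,-.2887))
D=dict(yellow=(.555,-.0155),blue=(.510,-.2475),green=(.530,-.425),red=(.425,.092))
def go(x,y,z):
    s=read_state();R=cv2.Rodrigues(s["orientation"])[0];d=R.T@(np.array([x,y,z])-s["position"])*100
    want=R[:,2];tilt=np.cross(want,[0,0,-1]);tilt=np.degrees(R.T@tilt)
    n=max(1,int(np.ceil(abs(d).max()/6.2)));print("pos",s["position"].round(4),"d cm",d.round(2),"rows",n,"each",(d/n).round(2),"tiltfix deg",tilt.round(2),"xax",R[:2,0].round(3),"gap",round(s["finger_gap"],4),"F",s["force"].round(1),"t",round(s["t"],2))
if __name__=="__main__": go(*map(float,sys.argv[1:4]))
E
python3 h.py .654 -.155 .19
```

```text
pos [ 0.2901 -0.5814  0.2051] d cm [-21.9  -51.6    1.52] rows 9 each [-2.43 -5.73  0.17] tiltfix deg [-0.    0.05  0.  ] xax [ 0.446 -0.895] gap 0.0938 F [ 0.4 -0.1  0.1] t 0.25
```

```bash
python3 -m creep '[{"xyz":[-2.4,-5.7,0],"delta_rot":[0,0,0],"claw":75},{"xyz":[-2.4,-5.7,0],"delta_rot":[0,0,0],"claw":75},{"xyz":[-2.4,-5.7,0],"delta_rot":[0,0,0],"claw":75},{"xyz":[-2.4,-5.7,0],"delta_rot":[0,0,0],"claw":75},{"xyz":[-2.4,-5.7,0],"delta_rot":[0,0,0],"claw":75}]'; python3 h.py .654 -.155 .19
```

```text
t: 0.88
position: [0.4912, -0.3492, 0.2036]
orientation: [2.657, -1.669, -0.001]
force: [0.6, 0.2, 0.3]
finger_gap: 0.0707
pos [ 0.4912 -0.3492  0.2036] d cm [-10.43 -23.1    1.26] rows 4 each [-2.61 -5.78  0.32] tiltfix deg [ 0.2  -0.09  0.  ] xax [ 0.434 -0.901] gap 0.0707 F [0.6 0.2 0.3] t 0.88
```

```bash
python3 -m creep '[{"xyz":[-2.6,-5.7,0.3],"delta_rot":[0,0,0],"claw":75},{"xyz":[-2.6,-5.7,0.3],"delta_rot":[0,0,0],"claw":75},{"xyz":[-2.6,-5.7,0.3],"delta_rot":[0,0,0],"claw":75},{"xyz":[-2.6,-5.7,0.3],"delta_rot":[0,0,0],"claw":75},{"xyz":[0,0,0],"delta_rot":[0,0,0],"claw":75}]'; python3 h.py .654 -.155 .074
cat > look.py <<'E'
from h import *
d=get_image("wrist");cv2.imwrite(sys.argv[1],d["frame"])
for c in sys.argv[2:]:
    for ce,st,m in blobs(d,c,60):
        print(c,ce,st,"cap",plane(d,ce,.094).round(4)[:2],"dish",plane(d,ce,.009).round(4)[:2])
E
python3 look.py pics/w1.png yellow
```

```text
t: 1.5
position: [0.6537, -0.1492, 0.1902]
orientation: [-2.668, 1.658, 0.0]
force: [0.0, -0.6, -0.2]
finger_gap: 0.0706
pos [ 0.6537 -0.1492  0.1902] d cm [ 0.53  0.23 11.62] rows 2 each [0.27 0.12 5.81] tiltfix deg [-0.01  0.01 -0.  ] xax [ 0.443 -0.897] gap 0.0706 F [ 0.  -0.6 -0.2] t 1.5
yellow [111.6 196.8] [  74  161   77   73 4325] cap [ 0.5939 -0.0384] dish [ 0.5555 -0.0138]
yellow [269.7 189.5] [ 251  170   38   40 1145] cap [ 0.6595 -0.1569] dish [ 0.6414 -0.1688]
```

View pics/w1.png

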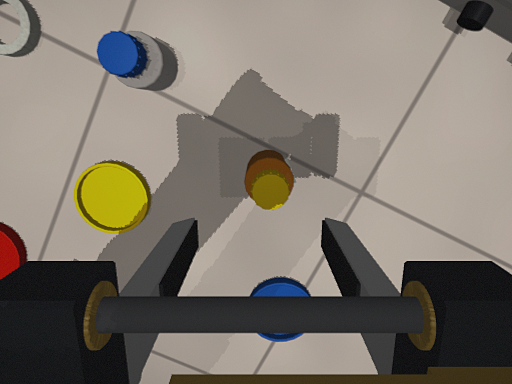

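The wrist view shows the yellow amber cap between the jaws at (270,190) and the yellow dish at (112,197). Both agree with the top view to within 5 mm, so I'll descend.

```bash
python3 h.py .6575 -.1565 .074
```

```text
pos [ 0.6519 -0.1533  0.1904] d cm [ 0.51 -0.39 11.64] rows 2 each [ 0.26 -0.2   5.82] tiltfix deg [ 0.15 -0.11 -0.  ] xax [ 0.439 -0.899] gap 0.0705 F [ 0.2 -1.2 -0.9] t 1.55
```

```bash
python3 -m creep '[{"xyz":[0.5,-0.4,3],"delta_rot":[0,0,0],"claw":75},{"xyz":[0,0,4],"delta_rot":[0,0,0],"claw":75},{"xyz":[0,0,3],"delta_rot":[0,0,0],"claw":75},{"xyz":[0,0,1.2],"delta_rot":[0,0,0],"claw":75},{"xyz":[0,0,0],"delta_rot":[0,0,0],"claw":75}]'; python3 h.py .6575 -.1565 .074
```

```text
t: 2.17
position: [0.6543, -0.1674, 0.0775]
orientation: [2.648, -1.673, 0.006]
force: [0.0, -0.2, -0.1]
finger_gap: 0.0704
pos [ 0.6543 -0.1674  0.0775] d cm [-0.86 -0.76  0.34] rows 1 each [-0.86 -0.76  0.34] tiltfix deg [ 0.32 -0.48  0.  ] xax [ 0.43  -0.903] gap 0.0704 F [ 0.  -0.2 -0.1] t 2.17
```

```bash
python3 -m creep '[{"xyz":[-0.8,-0.7,0.3],"delta_rot":[0.3,-0.5,0],"claw":75},{"xyz":[0,0,0],"delta_rot":[0,0,0],"claw":75},{"xyz":[0,0,0],"delta_rot":[0,0,0],"claw":75},{"xyz":[0,0,0],"delta_rot":[0,0,0],"claw":75},{"xyz":[0,0,0],"delta_rot":[0,0,0],"claw":75}]'; python3 h.py .6575 -.1565 .074;python3 look.py pics/w2.png yellow
```

```text
t: 2.8
position: [0.6599, -0.1575, 0.0785]
orientation: [-2.653, 1.677, -0.009]
force: [0.5, 0.1, -0.2]
finger_gap: 0.0705
pos [ 0.6599 -0.1575  0.0785] d cm [-0.2   0.17  0.45] rows 1 each [-0.2   0.17  0.45] tiltfix deg [-0.3  -0.18 -0.  ] xax [ 0.429 -0.903] gap 0.0705 F [ 0.5  0.1 -0.2] t 2.8
yellow [ 42.6 230.1] [   0  190   95   87 6150] cap [ 0.6191 -0.0523] dish [ 0.565  -0.0137]
yellow [256.5 242.4] [ 226  208   62   68 3187] cap [ 0.6607 -0.1562] dish [ 0.628  -0.1711]
```

View pics/w2.png

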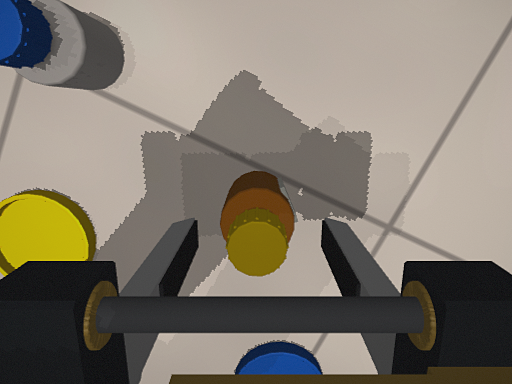

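The cap sits between the jaws at (257,245), so I'll lower slightly and close.

```bash
python3 -m creep '[{"xyz":[-0.1,0,0.6],"delta_rot":[-0.3,-0.2,0],"claw":75},{"xyz":[0,0,0],"delta_rot":[0,0,0],"claw":75},{"xyz":[0,0,0],"delta_rot":[0,0,0],"claw":0},{"xyz":[0,0,0],"delta_rot":[0,0,0],"claw":0},{"xyz":[0,0,0],"delta_rot":[0,0,0],"claw":0}]'; python3 h.py .6595 -.1565 .073
```

```text
t: 3.48
position: [0.6593, -0.1566, 0.0716]
orientation: [2.655, -1.678, -0.002]
force: [-0.9, 0.8, -0.8]
finger_gap: 0.0442
pos [ 0.6593 -0.1566  0.0716] d cm [-0.   -0.03 -0.14] rows 1 each [-0.   -0.03 -0.14] tiltfix deg [0.06 0.05 0.  ] xax [ 0.429 -0.903] gap 0.0442 F [-0.9  0.8 -0.8] t 3.48
```

```bash
python3 -m creep '[{"xyz":[0,0,0],"delta_rot":[0,0,0],"claw":0},{"xyz":[0,0,0],"delta_rot":[0,0,0],"claw":0},{"xyz":[0,0,0],"delta_rot":[0,0,0],"claw":0},{"xyz":[0,0,-2],"delta_rot":[0,0,0],"claw":0},{"xyz":[0,0,-2],"delta_rot":[0,0,0],"claw":0}]'; python3 h.py .555 -.0145 .12
```

```text
t: 4.1
position: [0.6579, -0.1563, 0.1121]
orientation: [2.654, -1.677, -0.008]
force: [-0.2, 0.3, -2.0]
finger_gap: 0.0317
pos [ 0.6579 -0.1563  0.1121] d cm [-17.23   3.21  -0.72] rows 3 each [-5.74  1.07 -0.24] tiltfix deg [0.22 0.19 0.  ] xax [ 0.429 -0.903] gap 0.0317 F [-0.2  0.3 -2. ] t 4.1
```

Gripped (gap 31.7 mm, about 2 N). Now moving over the dish.

```bash
python3 -m creep '[{"xyz":[-4.5,0.8,0],"delta_rot":[0.2,0.2,0],"claw":0},{"xyz":[-4.5,0.8,0],"delta_rot":[0,0,0],"claw":0},{"xyz":[-4.5,0.8,0],"delta_rot":[0,0,0],"claw":0},{"xyz":[-3.2,0.6,0],"delta_rot":[0,0,0],"claw":0},{"xyz":[0,0,0],"delta_rot":[0,0,0],"claw":0}]'; python3 h.py .555 -.0145 .08;python3 look.py pics/w3.png yellow
```

```text
t: 4.72
position: [0.5611, -0.0155, 0.1201]
orientation: [-2.65, 1.677, -0.018]
force: [0.1, -0.2, -1.4]
finger_gap: 0.0313
pos [ 0.5611 -0.0155  0.1201] d cm [-0.38  0.55  4.  ] rows 1 each [-0.38  0.55  4.  ] tiltfix deg [-0.62 -0.39  0.  ] xax [ 0.428 -0.904] gap 0.0313 F [ 0.1 -0.2 -1.4] t 4.72
yellow [248.6 175.3] [ 209  148   91   72 2654] cap [0.5848 0.0023] dish [ 0.5687 -0.0029]
yellow [259.1 247.3] [ 228  212   63   70 3505] cap [ 0.5437 -0.0245] dish [ 0.5106 -0.0407]
```

View pics/w3.png

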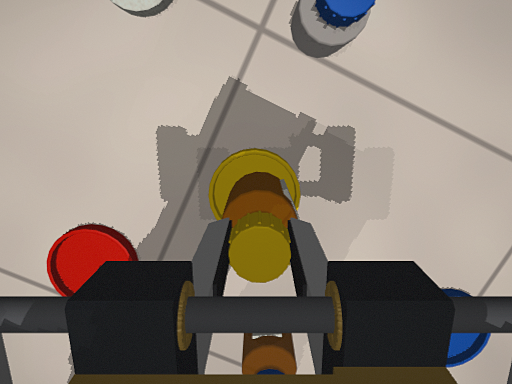

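The wrist view shows the bottle upright in the grip (cap at (259,247)) and the dish beneath at about (254,185). I'll correct x/y and lower.

```bash
python3 -m creep '[{"xyz":[-0.35,0.5,0],"delta_rot":[-0.6,-0.4,0],"claw":0},{"xyz":[0,0,0],"delta_rot":[0,0,0],"claw":0},{"xyz":[0,0,1.5],"delta_rot":[0,0,0],"claw":0},{"xyz":[0,0,1],"delta_rot":[0,0,0],"claw":0},{"xyz":[0,0,0],"delta_rot":[0,0,0],"claw":0}]'; python3 h.py .556 -.0145 .0766
```

```text
t: 5.4
position: [0.5582, -0.0205, 0.0937]
orientation: [2.648, -1.69, 0.007]
force: [0.6, 0.0, -0.7]
finger_gap: 0.0315
pos [ 0.5582 -0.0205  0.0937] d cm [-0.65 -0.05  1.71] rows 1 each [-0.65 -0.05  1.71] tiltfix deg [-0.11 -0.22  0.  ] xax [ 0.421 -0.907] gap 0.0315 F [ 0.6  0.  -0.7] t 5.4
```

```bash
python3 -m creep '[{"xyz":[-0.6,0,0.6],"delta_rot":[-0.1,-0.2,0],"claw":0},{"xyz":[0,0,0],"delta_rot":[0,0,0],"claw":0},{"xyz":[0,0,0],"delta_rot":[0,0,0],"claw":0},{"xyz":[0,0,0],"delta_rot":[0,0,0],"claw":0},{"xyz":[0,0,0],"delta_rot":[0,0,0],"claw":0}]'; python3 h.py .556 -.0145 .0766; python3 look.py pics/w4.png yellow;python3 h.py .556 -.0145 .0766; 
```

```text
t: 6.02
position: [0.5559, -0.0145, 0.0874]
orientation: [-2.648, 1.689, -0.001]
force: [-0.3, 0.6, -1.0]
finger_gap: 0.0312
pos [ 0.5559 -0.0145  0.0874] d cm [ 0.01 -0.01  1.08] rows 1 each [ 0.01 -0.01  1.08] tiltfix deg [-0.03 -0.02 -0.  ] xax [ 0.422 -0.907] gap 0.0312 F [-0.3  0.6 -1. ] t 6.03
yellow [256.6 177.7] [ 207  147  103   75 3434] cap [0.5867 0.0007] dish [ 0.5698 -0.0064]
yellow [259.1 247.3] [ 228  212   63   70 3507] cap [ 0.5512 -0.0172] dish [ 0.5169 -0.0331]
pos [ 0.5559 -0.0145  0.0874] d cm [ 0.   -0.01  1.08] rows 1 each [ 0.   -0.01  1.08] tiltfix deg [-0.03 -0.02  0.  ] xax [ 0.422 -0.907] gap 0.0315 F [-0.3 -0.2 -1. ] t 6.08
```

View pics/w4.png

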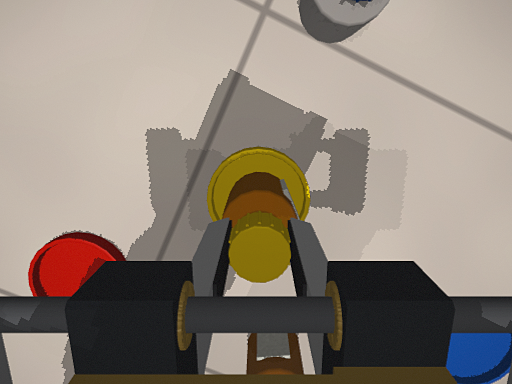

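The bottle is centred laterally over the dish (rim from column 207 to 310, bottle at 260). I'll check the fore-aft direction against the rim's projection.

```bash
cat > rim.py <<'E'
from h import *
d=get_image("wrist")
for c in [tuple(map(float,sys.argv[1:3]))]:
    P=np.array([[c[0]+.041*np.cos(a),c[1]+.041*np.sin(a),.014] for a in np.linspace(0,6.28,60)])
    q=cv2.projectPoints(P,d["rvec"],d["tvec"],d["intrinsics"],d["distortion"])[0][:,0]
    print(q.min(0).round(1),q.max(0).round(1))
E
python3 rim.py .556 -.0145
```

```text
[206.5 146.7] [310.8 247.1]
```

Predicted rim box is 206.5/146.7/310.8 against 207/147/310 observed, so it's centred. Lowering gently.

```bash
python3 -m creep '[{"xyz":[0,0,0.6],"delta_rot":[0,0,0],"claw":0},{"xyz":[0,0,0.1],"delta_rot":[0,0,0],"claw":0},{"xyz":[0,0,0],"delta_rot":[0,0,0],"claw":0},{"xyz":[0,0,0],"delta_rot":[0,0,0],"claw":0},{"xyz":[0,0,0],"delta_rot":[0,0,0],"claw":0}]'; python3 h.py .556 -.0145 .0766
```

```text
t: 6.75
position: [0.5558, -0.0146, 0.0798]
orientation: [-2.648, 1.69, -0.0]
force: [0.3, 0.7, -2.1]
finger_gap: 0.0312
pos [ 0.5558 -0.0146  0.0798] d cm [-0.   -0.02  0.32] rows 1 each [-0.   -0.02  0.32] tiltfix deg [-0.01 -0.01  0.  ] xax [ 0.421 -0.907] gap 0.0312 F [ 0.3  0.7 -2.1] t 6.75
```

```bash
python3 -m creep '[{"xyz":[0,0,0.2],"delta_rot":[0,0,0],"claw":0},{"xyz":[0,0,0],"delta_rot":[0,0,0],"claw":0},{"xyz":[0,0,0.1],"delta_rot":[0,0,0],"claw":0},{"xyz":[0,0,0],"delta_rot":[0,0,0],"claw":0},{"xyz":[0,0,0],"delta_rot":[0,0,0],"claw":0}]'; python3 h.py .556 -.0145 .0766
```

```text
t: 7.38
position: [0.5559, -0.0146, 0.0767]
orientation: [-2.648, 1.69, -0.001]
force: [0.1, 0.1, -1.3]
finger_gap: 0.0314
pos [ 0.5559 -0.0146  0.0767] d cm [-0.01 -0.01  0.01] rows 1 each [-0.01 -0.01  0.01] tiltfix deg [-0.03 -0.02 -0.  ] xax [ 0.421 -0.907] gap 0.0314 F [ 0.1  0.1 -1.3] t 7.38
```

```bash
python3 -m creep '[{"xyz":[0,0,0.1],"delta_rot":[0,0,0],"claw":0},{"xyz":[0,0,0],"delta_rot":[0,0,0],"claw":0},{"xyz":[0,0,0],"delta_rot":[0,0,0],"claw":0},{"xyz":[0,0,0],"delta_rot":[0,0,0],"claw":0},{"xyz":[0,0,0],"delta_rot":[0,0,0],"claw":0}]'; python3 h.py .556 -.0145 .0766
```

```text
t: 8.0
position: [0.5564, -0.0145, 0.0766]
orientation: [-2.648, 1.689, -0.002]
force: [-0.3, -0.7, 0.5]
finger_gap: 0.0314
pos [ 0.5564 -0.0145  0.0766] d cm [-0.01  0.03  0.  ] rows 1 each [-0.01  0.03  0.  ] tiltfix deg [-0.09 -0.03 -0.  ] xax [ 0.421 -0.907] gap 0.0314 F [-0.3 -0.7  0.5] t 8.0
```

Contact: z no longer drops and the load is gone. Releasing and rising.

```bash
python3 -m creep '[{"xyz":[0,0,0],"delta_rot":[0,0,0],"claw":75},{"xyz":[0,0,0],"delta_rot":[0,0,0],"claw":75},{"xyz":[0,0,0],"delta_rot":[0,0,0],"claw":75},{"xyz":[0,0,0],"delta_rot":[0,0,0],"claw":75},{"xyz":[0,0,-3],"delta_rot":[0,0,0],"claw":75}]'
python3 -m creep '[{"xyz":[0,0,-4],"delta_rot":[0,0,0],"claw":75},{"xyz":[0,0,-4],"delta_rot":[0,0,0],"claw":75},{"xyz":[0,0,-1],"delta_rot":[0,0,0],"claw":75},{"xyz":[0,0,0],"delta_rot":[0,0,0],"claw":75},{"xyz":[0,0,0],"delta_rot":[0,0,0],"claw":75}]'
python3 look.py pics/w5.png yellow blue;python3 h.py .4275 -.0845 .19
```

```text
t: 8.62
position: [0.5547, -0.0145, 0.1053]
orientation: [2.647, -1.689, -0.004]
force: [0.5, -0.3, 0.2]
finger_gap: 0.0704
t: 9.25
position: [0.5545, -0.0145, 0.1976]
orientation: [2.647, -1.689, -0.004]
force: [-0.2, -0.2, -0.7]
finger_gap: 0.0706
yellow [258.7 170.6] [ 223  133   74   75 3059] cap [ 0.5695 -0.0075] dish [ 0.5541 -0.0142]
blue [327.1  15.4] [ 305    0   44   38 1252] cap [ 0.7021 -0.004 ] dish [ 0.7266 -0.0098]
blue [408.2 263.9] [386 249  58  44 802] cap [ 0.5481 -0.17  ] dish [ 0.5263 -0.2255]
blue [272.8 337.4] [258 333  31  12 275] cap [ 0.4236 -0.0905] dish [ 0.3644 -0.1221]
pos [ 0.5544 -0.0145  0.1975] d cm [ 1.   14.46  0.79] rows 3 each [0.33 4.82 0.26] tiltfix deg [0.18 0.08 0.  ] xax [ 0.421 -0.907] gap 0.0706 F [ 0.1  0.  -0.3] t 9.3
```

View pics/w5.png

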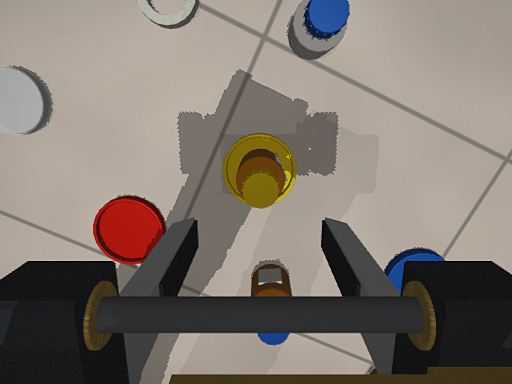

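The yellow bottle stands upright, centred in its dish at (259,170). The blue amber cap is at (272,337), so I'll go there next.

```bash
python3 -m creep '[{"xyz":[0.3,4.8,0],"delta_rot":[0.2,0.1,0],"claw":75},{"xyz":[0.3,4.8,0],"delta_rot":[0,0,0],"claw":75},{"xyz":[0.3,4.8,0],"delta_rot":[0,0,0],"claw":75},{"xyz":[0,0,0],"delta_rot":[0,0,0],"claw":75},{"xyz":[0,0,0],"delta_rot":[0,0,0],"claw":75}]'
python3 look.py pics/w6.png blue;python3 h.py .4275 -.0845 .074
```

```text
t: 9.93
position: [0.4217, -0.0843, 0.1923]
orientation: [2.646, -1.686, -0.012]
force: [-0.0, 0.1, 0.3]
finger_gap: 0.0707
blue [430.7 159.2] [ 393  123   78   74 4459] cap [ 0.5066 -0.2028] dish [ 0.5121 -0.2481]
blue [266.6 178.9] [ 248  159   38   40 1118] cap [ 0.4333 -0.0858] dish [ 0.4164 -0.0953]
pos [ 0.4214 -0.0843  0.1922] d cm [ 0.34 -0.64 11.82] rows 2 each [ 0.17 -0.32  5.91] tiltfix deg [ 0.47  0.27 -0.  ] xax [ 0.423 -0.906] gap 0.0703 F [-0.8 -0.1  0.9] t 9.97
```

View pics/w6.png

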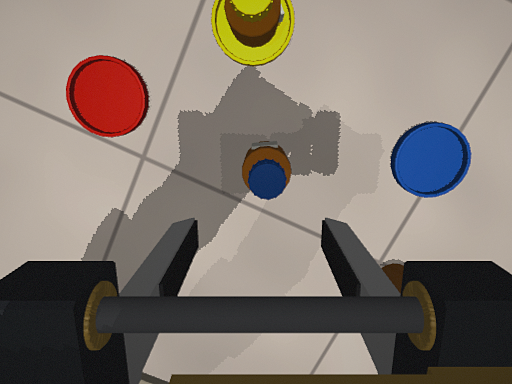

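The wrist view shows the blue amber bottle at (267,179) and the blue dish at (431,159), which is (0.512, -0.248). Target cap position is (0.433, -0.086).

```bash
python3 rim.py .512 -.248; python3 h.py .433 -.086 .074
```

```text
[394.7 120.8] [471.8 196.3]
pos [ 0.4218 -0.0841  0.1923] d cm [ 0.7  -1.03 11.82] rows 2 each [ 0.35 -0.52  5.91] tiltfix deg [0.45 0.26 0.  ] xax [ 0.423 -0.906] gap 0.0708 F [ 0.5  0.5 -0.3] t 10.03
```

```bash
python3 -m creep '[{"xyz":[0.7,-1.0,2],"delta_rot":[0.4,0.3,0],"claw":75},{"xyz":[0,0,4],"delta_rot":[0,0,0],"claw":75},{"xyz":[0,0,3.5],"delta_rot":[0,0,0],"claw":75},{"xyz":[0,0,0],"delta_rot":[0,0,0],"claw":75},{"xyz":[0,0,0],"delta_rot":[0,0,0],"claw":75}]'
python3 look.py pics/w7.png blue;python3 h.py .433 -.086 .072
```

```text
t: 10.65
position: [0.441, -0.0835, 0.0948]
orientation: [-2.653, 1.677, -0.008]
force: [0.0, -1.1, 0.0]
finger_gap: 0.0704
blue [469.9 202.6] [ 422  155   90   97 7249] cap [ 0.5088 -0.1835] dish [ 0.5104 -0.2446]
blue [256.4 244.3] [ 229  214   56   61 2622] cap [ 0.4344 -0.0854] dish [ 0.4011 -0.1006]
pos [ 0.4411 -0.0835  0.095 ] d cm [-0.12  0.85  2.3 ] rows 1 each [-0.12  0.85  2.3 ] tiltfix deg [-0.3  -0.18  0.  ] xax [ 0.429 -0.903] gap 0.0702 F [0.8 0.2 0.3] t 10.7
```

```bash
python3 -m creep '[{"xyz":[-0.1,0.7,0],"delta_rot":[-0.3,-0.2,0],"claw":75},{"xyz":[0,0,0],"delta_rot":[0,0,0],"claw":75},{"xyz":[0,0,2.2],"delta_rot":[0,0,0],"claw":75},{"xyz":[0,0,0],"delta_rot":[0,0,0],"claw":75},{"xyz":[0,0,0],"delta_rot":[0,0,0],"claw":75}]'
python3 look.py pics/w8.png blue;python3 h.py .434 -.0855 .072
```

```text
t: 11.32
position: [0.4368, -0.0863, 0.0767]
orientation: [-2.652, 1.677, -0.011]
force: [-0.5, 0.8, 0.3]
finger_gap: 0.0708
blue [476.3 203.6] [ 432  152   80  104 6902] cap [ 0.5051 -0.1766] dish [ 0.5074 -0.2395]
blue [254.8 249.3] [ 224  215   62   68 3224] cap [ 0.4344 -0.0855] dish [ 0.3998 -0.1009]
pos [ 0.4368 -0.0863  0.0767] d cm [-0.2   0.22  0.47] rows 1 each [-0.2   0.22  0.47] tiltfix deg [-0.38 -0.23  0.  ] xax [ 0.429 -0.903] gap 0.0703 F [ 1.1  0.7 -0.4] t 11.38
```

```bash
python3 -m creep '[{"xyz":[-0.2,0.2,0.5],"delta_rot":[-0.4,-0.2,0],"claw":75},{"xyz":[0,0,0],"delta_rot":[0,0,0],"claw":75},{"xyz":[0,0,0],"delta_rot":[0,0,0],"claw":75},{"xyz":[0,0,0],"delta_rot":[0,0,0],"claw":0},{"xyz":[0,0,0],"delta_rot":[0,0,0],"claw":0}]'
python3 -m creep '[{"xyz":[0,0,0],"delta_rot":[0,0,0],"claw":0},{"xyz":[0,0,0],"delta_rot":[0,0,0],"claw":0},{"xyz":[0,0,0],"delta_rot":[0,0,0],"claw":0},{"xyz":[0,0,0],"delta_rot":[0,0,0],"claw":0},{"xyz":[0,0,0],"delta_rot":[0,0,0],"claw":0}]'
python3 look.py pics/w9.png blue;python3 h.py .434 -.0855 .072
```

```text
t: 12.0
position: [0.4347, -0.0853, 0.0724]
orientation: [2.655, -1.679, 0.002]
force: [0.4, -0.0, 0.1]
finger_gap: 0.0539
t: 12.62
position: [0.4347, -0.0853, 0.0724]
orientation: [2.655, -1.679, 0.002]
force: [0.6, 0.7, 1.0]
finger_gap: 0.0315
blue [479.3 203.2] [ 438  150   74  106 6444] cap [ 0.5038 -0.1733] dish [ 0.5059 -0.2368]
blue [259.2 250.2] [ 229  215   62   70 3418] cap [ 0.4346 -0.086 ] dish [ 0.3997 -0.1026]
pos [ 0.4347 -0.0853  0.0724] d cm [-0.01  0.07  0.04] rows 1 each [-0.01  0.07  0.04] tiltfix deg [-0.03 -0.07 -0.  ] xax [ 0.429 -0.903] gap 0.0312 F [-0.1  0.7  0.3] t 12.68
```

View pics/w9.png

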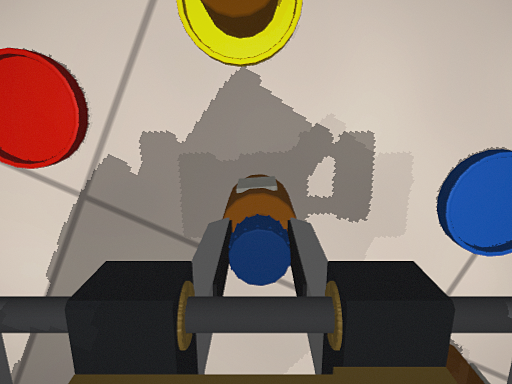

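The blue cap is gripped at (260,250), gap 31 mm. Lifting and moving to the blue dish.

```bash
python3 -m creep '[{"xyz":[0,0,-2],"delta_rot":[0,0,0],"claw":0},{"xyz":[0,0,-2],"delta_rot":[0,0,0],"claw":0},{"xyz":[0,0,0],"delta_rot":[0,0,0],"claw":0},{"xyz":[0,0,0],"delta_rot":[0,0,0],"claw":0},{"xyz":[0,0,0],"delta_rot":[0,0,0],"claw":0}]'
python3 h.py .512 -.248 .115
```

```text
t: 13.3
position: [0.4327, -0.085, 0.1113]
orientation: [2.654, -1.678, -0.005]
force: [0.3, -0.7, -3.1]
finger_gap: 0.0316
pos [ 0.4327 -0.085   0.1113] d cm [18.12 -0.18 -0.4 ] rows 3 each [ 6.04 -0.06 -0.13] tiltfix deg [0.19 0.08 0.  ] xax [ 0.429 -0.903] gap 0.0316 F [ 0.3 -0.7 -3.1] t 13.3
```

```bash
python3 -m creep '[{"xyz":[5.8,-0.1,0],"delta_rot":[0.2,0.1,0],"claw":0},{"xyz":[5.8,-0.1,0],"delta_rot":[0,0,0],"claw":0},{"xyz":[5.8,0,0],"delta_rot":[0,0,0],"claw":0},{"xyz":[0,0,0],"delta_rot":[0,0,0],"claw":0},{"xyz":[0,0,0],"delta_rot":[0,0,0],"claw":0}]'
python3 h.py .512 -.248 .09
```

```text
t: 13.92
position: [0.5092, -0.2427, 0.106]
orientation: [2.659, -1.672, -0.012]
force: [-0.1, 0.0, -1.1]
finger_gap: 0.0315
pos [ 0.5092 -0.2427  0.106 ] d cm [ 0.61 -0.03  1.6 ] rows 1 each [ 0.61 -0.03  1.6 ] tiltfix deg [ 0.27  0.36 -0.  ] xax [ 0.433 -0.901] gap 0.0315 F [-0.1  0.  -1.1] t 13.93
```

```bash
python3 -m creep '[{"xyz":[0.6,0,1.4],"delta_rot":[0.3,0.4,0],"claw":0},{"xyz":[0,0,0],"delta_rot":[0,0,0],"claw":0},{"xyz":[0,0,0],"delta_rot":[0,0,0],"claw":0},{"xyz":[0,0,0],"delta_rot":[0,0,0],"claw":0},{"xyz":[0,0,0],"delta_rot":[0,0,0],"claw":0}]'
python3 look.py pics/w10.png blue; python3 rim.py .512 -.248;python3 h.py .512 -.248 .0774
```

```text
t: 14.55
position: [0.5106, -0.2442, 0.0904]
orientation: [-2.663, 1.666, 0.003]
force: [-0.5, 0.1, -1.5]
finger_gap: 0.0312
blue [267.1 178.3] [ 213  147  102   75 3515] cap [ 0.5428 -0.234 ] dish [ 0.5268 -0.2437]
blue [259.2 250.1] [ 229  215   62   70 3420] cap [ 0.5033 -0.2485] dish [ 0.4683 -0.2652]
[212.2 146.8] [315.4 246.1]
pos [ 0.5106 -0.2444  0.0904] d cm [0.39 0.03 1.3 ] rows 1 each [0.39 0.03 1.3 ] tiltfix deg [0.02 0.11 0.  ] xax [ 0.437 -0.899] gap 0.0314 F [ 1.   0.4 -2.3] t 14.65
```

View pics/w10.png

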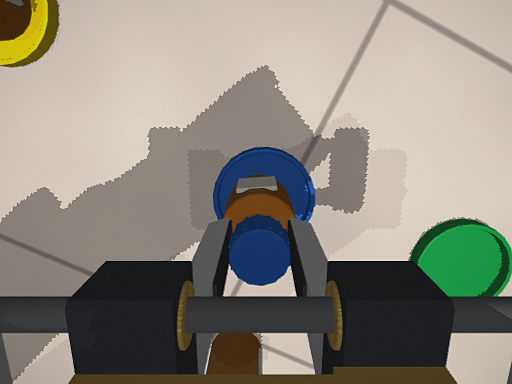

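The observed rim (213–315, top 147) matches the prediction. I'll shift 3.5 mm and lower.

```bash
python3 -m creep '[{"xyz":[0.35,0,0],"delta_rot":[0,0.1,0],"claw":0},{"xyz":[0,0,0],"delta_rot":[0,0,0],"claw":0},{"xyz":[0,0,0.7],"delta_rot":[0,0,0],"claw":0},{"xyz":[0,0,0],"delta_rot":[0,0,0],"claw":0},{"xyz":[0,0,0],"delta_rot":[0,0,0],"claw":0}]'
python3 h.py .512 -.248 .0774
```

```text
t: 15.28
position: [0.5122, -0.2479, 0.0829]
orientation: [2.663, -1.667, -0.0]
force: [-0.1, 0.6, -1.4]
finger_gap: 0.0313
pos [ 0.5122 -0.2479  0.0829] d cm [-0.    0.02  0.55] rows 1 each [-0.    0.02  0.55] tiltfix deg [ 0.02 -0.   -0.  ] xax [ 0.437 -0.899] gap 0.0313 F [-0.1  0.6 -1.4] t 15.28
```

```bash
python3 -m creep '[{"xyz":[0,0,0.4],"delta_rot":[0,0,0],"claw":0},{"xyz":[0,0,0],"delta_rot":[0,0,0],"claw":0},{"xyz":[0,0,0.1],"delta_rot":[0,0,0],"claw":0},{"xyz":[0,0,0],"delta_rot":[0,0,0],"claw":0},{"xyz":[0,0,0],"delta_rot":[0,0,0],"claw":0}]'
python3 h.py .512 -.248 .0774
```

```text
t: 15.9
position: [0.5123, -0.2479, 0.0776]
orientation: [2.663, -1.666, 0.0]
force: [-0.6, 0.4, -2.5]
finger_gap: 0.0315
pos [ 0.5123 -0.2479  0.0776] d cm [-0.01  0.03  0.02] rows 1 each [-0.01  0.03  0.02] tiltfix deg [ 0.01 -0.01 -0.  ] xax [ 0.437 -0.899] gap 0.0315 F [-0.6  0.4 -2.5] t 15.9
```

```bash
python3 -m creep '[{"xyz":[0,0,0.1],"delta_rot":[0,0,0],"claw":0},{"xyz":[0,0,0],"delta_rot":[0,0,0],"claw":0},{"xyz":[0,0,0],"delta_rot":[0,0,0],"claw":0},{"xyz":[0,0,0],"delta_rot":[0,0,0],"claw":0},{"xyz":[0,0,0],"delta_rot":[0,0,0],"claw":0}]'
python3 h.py .512 -.248 .0774
```

```text
t: 16.52
position: [0.5127, -0.248, 0.0775]
orientation: [-2.663, 1.667, -0.001]
force: [-0.4, 0.4, -0.5]
finger_gap: 0.0314
pos [ 0.5127 -0.248   0.0775] d cm [-0.03  0.06  0.01] rows 1 each [-0.03  0.06  0.01] tiltfix deg [-0.03 -0.04 -0.  ] xax [ 0.437 -0.899] gap 0.0314 F [-0.4  0.4 -0.5] t 16.52
```

Contact. Releasing and rising.

```bash
python3 -m creep '[{"xyz":[0,0,0],"delta_rot":[0,0,0],"claw":75},{"xyz":[0,0,0],"delta_rot":[0,0,0],"claw":75},{"xyz":[0,0,0],"delta_rot":[0,0,0],"claw":75},{"xyz":[0,0,0],"delta_rot":[0,0,0],"claw":75},{"xyz":[0,0,-3],"delta_rot":[0,0,0],"claw":75}]'
python3 -m creep '[{"xyz":[0,0,-4],"delta_rot":[0,0,0],"claw":75},{"xyz":[0,0,-4],"delta_rot":[0,0,0],"claw":75},{"xyz":[0,0,-1],"delta_rot":[0,0,0],"claw":75},{"xyz":[0,0,0],"delta_rot":[0,0,0],"claw":75},{"xyz":[0,0,0],"delta_rot":[0,0,0],"claw":75}]'
python3 look.py pics/w11.png blue green;python3 rim.py .530 -.425;python3 h.py .357 .285 .20
```

```text
t: 17.15
position: [0.5115, -0.2475, 0.1064]
orientation: [2.663, -1.666, -0.004]
force: [-0.4, 0.1, -0.2]
finger_gap: 0.0703
t: 17.77
position: [0.5114, -0.2474, 0.1985]
orientation: [2.663, -1.666, -0.004]
force: [-0.2, -0.3, 0.0]
finger_gap: 0.0707
blue [259.5 171.7] [ 224  135   72   76 3001] cap [ 0.5255 -0.2412] dish [ 0.5101 -0.2484]
green [404.3 221.6] [ 370  188   71   68 3553] cap [ 0.5413 -0.378 ] dish [ 0.5307 -0.4261]
[369.4 188.6] [441.2 255.9]
pos [ 0.5113 -0.2474  0.1983] d cm [-5.463e+01 -9.390e+00 -5.000e-02] rows 9 each [-6.07 -1.04 -0.01] tiltfix deg [ 0.13  0.14 -0.  ] xax [ 0.437 -0.899] gap 0.0706 F [-0.5 -0.4 -1. ] t 17.88
```

View pics/w11.png

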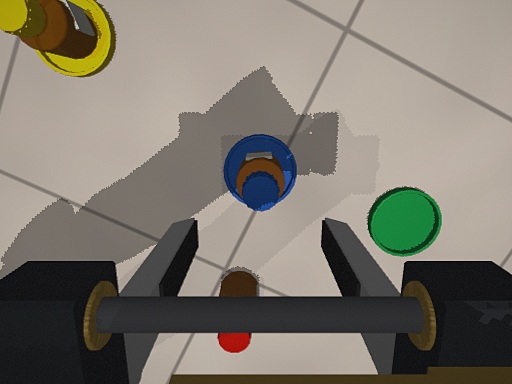

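Blue stands centred in its dish at (260,172), and the green dish at (404,222) confirms (0.5305, -0.4255). Now across to the green bottle.

```bash
python3 -m creep '[{"xyz":[-6,-1.3,0],"delta_rot":[0,0,0],"claw":70},{"xyz":[-6,-1.3,0],"delta_rot":[0,0,0],"claw":70},{"xyz":[-6,-1.2,0],"delta_rot":[0,0,0],"claw":70},{"xyz":[-6,-1,0],"delta_rot":[0,0,0],"claw":70},{"xyz":[-6,-1,0],"delta_rot":[0,0,0],"claw":70}]'
python3 h.py .357 .285 .20
```

```text
t: 18.5
position: [0.4308, 0.0505, 0.1939]
orientation: [2.65, -1.679, -0.011]
force: [1.5, 1.2, -0.0]
finger_gap: 0.0658
pos [0.4308 0.0505 0.1939] d cm [-24.36  -3.35  -0.55] rows 4 each [-6.09 -0.84 -0.14] tiltfix deg [ 0.43  0.19 -0.  ] xax [ 0.427 -0.904] gap 0.0658 F [ 1.5  1.2 -0. ] t 18.5
```

```bash
python3 -m creep '[{"xyz":[-6,-0.8,-0.2],"delta_rot":[0.4,0.2,0],"claw":70},{"xyz":[-6,-0.8,-0.2],"delta_rot":[0,0,0],"claw":70},{"xyz":[-6,-0.8,0],"delta_rot":[0,0,0],"claw":70},{"xyz":[-5,-0.8,0],"delta_rot":[0,0,0],"claw":70},{"xyz":[0,0,0],"delta_rot":[0,0,0],"claw":70}]'
python3 look.py pics/w12.png green;python3 h.py .357 .285 .20
```

```text
t: 19.12
position: [0.3548, 0.283, 0.1949]
orientation: [2.659, -1.667, -0.006]
force: [1.0, -0.7, 0.4]
finger_gap: 0.066
green [263.2 182.3] [ 245  163   38   38 1058] cap [0.3623 0.2825] dish [0.3446 0.273 ]
pos [0.3554 0.2805 0.1947] d cm [-0.34 -0.34 -0.53] rows 1 each [-0.34 -0.34 -0.53] tiltfix deg [ 0.34 -0.02 -0.  ] xax [ 0.432 -0.902] gap 0.0657 F [ 0.4 -0.5  0.1] t 19.18
```

View pics/w12.png

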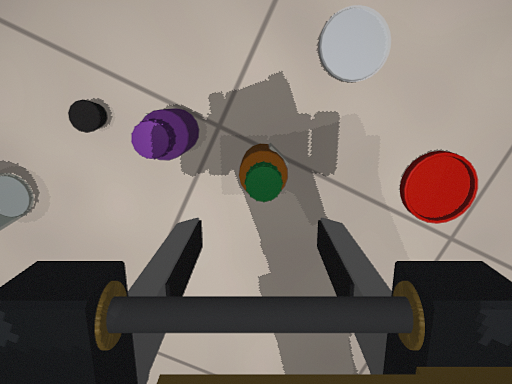

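The green amber cap is at (263,182) and the purple decoy at (152,138) is clear of the left finger. Target is (0.3625, 0.2825).

```bash
python3 h.py .3625 .2825 .074;python3 -m creep '[{"xyz":[0,-0.6,2],"delta_rot":[0.3,0,0],"claw":70},{"xyz":[0,0,4],"delta_rot":[0,0,0],"claw":70},{"xyz":[0,0,3],"delta_rot":[0,0,0],"claw":70},{"xyz":[0,0,0],"delta_rot":[0,0,0],"claw":70},{"xyz":[0,0,0],"delta_rot":[0,0,0],"claw":70}]'
python3 look.py pics/w13.png green;python3 h.py .3625 .2825 .072
```

```text
pos [0.3554 0.2805 0.1947] d cm [ 0.12 -0.8  12.07] rows 2 each [ 0.06 -0.4   6.03] tiltfix deg [ 0.34 -0.02 -0.  ] xax [ 0.432 -0.902] gap 0.0657 F [ 0.4 -0.5  0.1] t 19.18
t: 19.8
position: [0.364, 0.2747, 0.1019]
orientation: [2.645, -1.686, 0.004]
force: [-1.0, -0.2, 0.8]
finger_gap: 0.0658
green [245.4 223.4] [ 219  194   54   59 2481] cap [0.3639 0.283 ] dish [0.3341 0.2729]
pos [0.364  0.2747 0.1021] d cm [-0.79 -0.2   3.  ] rows 1 each [-0.79 -0.2   3.  ] tiltfix deg [ 0.16 -0.3  -0.  ] xax [ 0.422 -0.906] gap 0.0652 F [ 0.  -1.9  0.7] t 19.85
```

```bash
python3 -m creep '[{"xyz":[-0.75,-0.1,0],"delta_rot":[0.2,-0.3,0],"claw":70},{"xyz":[0,0,0],"delta_rot":[0,0,0],"claw":70},{"xyz":[0,0,2.6],"delta_rot":[0,0,0],"claw":70},{"xyz":[0,0,0],"delta_rot":[0,0,0],"claw":70},{"xyz":[0,0,0],"delta_rot":[0,0,0],"claw":70}]'
python3 look.py pics/w14.png green;python3 h.py .3638 .283 .072
```

```text
t: 20.48
position: [0.3639, 0.2847, 0.0795]
orientation: [-2.642, 1.683, -0.004]
force: [0.4, 0.2, -0.3]
finger_gap: 0.0656
green [260.3 244.7] [ 231  211   60   67 3155] cap [0.364  0.2834] dish [0.3311 0.2681]
pos [0.3639 0.2846 0.0795] d cm [0.14 0.08 0.75] rows 1 each [0.14 0.08 0.75] tiltfix deg [-0.5   0.15  0.  ] xax [ 0.423 -0.906] gap 0.0659 F [-0.3  0.3  0.1] t 20.52
```

View pics/w14.png

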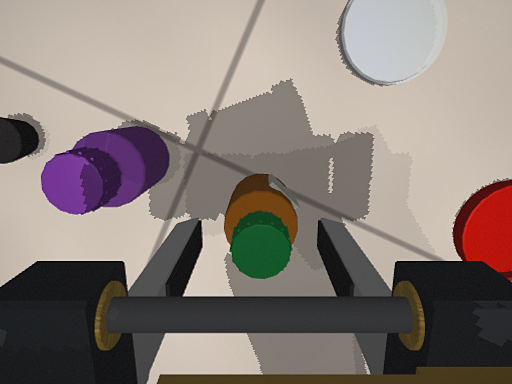

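The green cap is centred between the fingers at (261,247), with the purple bottle well clear. Lowering 7 mm and closing.

```bash
python3 -m creep '[{"xyz":[0.1,0.1,0.7],"delta_rot":[-0.5,0.1,0],"claw":70},{"xyz":[0,0,0],"delta_rot":[0,0,0],"claw":70},{"xyz":[0,0,0],"delta_rot":[0,0,0],"claw":70},{"xyz":[0,0,0],"delta_rot":[0,0,0],"claw":0},{"xyz":[0,0,0],"delta_rot":[0,0,0],"claw":0}]'
python3 -m creep '[{"xyz":[0,0,0],"delta_rot":[0,0,0],"claw":0},{"xyz":[0,0,0],"delta_rot":[0,0,0],"claw":0},{"xyz":[0,0,0],"delta_rot":[0,0,0],"claw":0},{"xyz":[0,0,0],"delta_rot":[0,0,0],"claw":0},{"xyz":[0,0,0],"delta_rot":[0,0,0],"claw":0}]'
python3 look.py pics/w15.png green;python3 h.py .3638 .283 .072
```

```text
t: 21.15
position: [0.3641, 0.2837, 0.0733]
orientation: [-2.648, 1.687, 0.001]
force: [-0.3, -1.0, -0.2]
finger_gap: 0.0492
t: 21.78
position: [0.3641, 0.2837, 0.0733]
orientation: [-2.648, 1.687, 0.001]
force: [-0.2, 0.7, 0.9]
finger_gap: 0.0309
green [259.3 249. ] [ 229  214   62   70 3407] cap [0.3643 0.2831] dish [0.3295 0.2671]
pos [0.3641 0.2837 0.0733] d cm [0.05 0.06 0.13] rows 1 each [0.05 0.06 0.13] tiltfix deg [-0.08  0.07  0.  ] xax [ 0.423 -0.906] gap 0.0317 F [0.  0.9 0.5] t 21.82
```

```bash
python3 -m creep '[{"xyz":[0,0,-2],"delta_rot":[0,0,0],"claw":0},{"xyz":[0,0,-4],"delta_rot":[0,0,0],"claw":0},{"xyz":[0,0,-4],"delta_rot":[0,0,0],"claw":0},{"xyz":[0,0,-3],"delta_rot":[0,0,0],"claw":0},{"xyz":[0,0,-0.5],"delta_rot":[0,0,0],"claw":0}]'
python3 h.py .5305 -.4255 .205
```

```text
t: 22.45
position: [0.3625, 0.2822, 0.2104]
orientation: [2.647, -1.686, -0.003]
force: [0.3, 0.2, -3.1]
finger_gap: 0.0316
pos [0.3625 0.2822 0.2104] d cm [71.24 14.69  0.6 ] rows 12 each [5.94 1.22 0.05] tiltfix deg [ 0.22 -0.01 -0.  ] xax [ 0.423 -0.906] gap 0.0316 F [ 0.3  0.2 -3.1] t 22.45
```

```bash
python3 -m creep '[{"xyz":[4,0.5,0],"delta_rot":[0.2,0,0],"claw":0},{"xyz":[5.9,1,0],"delta_rot":[0,0,0],"claw":0},{"xyz":[5.9,1,0],"delta_rot":[0,0,0],"claw":0},{"xyz":[5.9,1.2,0],"delta_rot":[0,0,0],"claw":0},{"xyz":[5.9,1.2,0],"delta_rot":[0,0,0],"claw":0}]'
python3 h.py .5305 -.4255 .205
```

```text
t: 23.08
position: [0.4346, 0.0091, 0.2049]
orientation: [2.659, -1.669, -0.008]
force: [2.0, 0.3, -1.7]
finger_gap: 0.0314
pos [0.4346 0.0091 0.2049] d cm [43.3  10.26 -0.09] rows 7 each [ 6.19  1.47 -0.01] tiltfix deg [0.29 0.18 0.  ] xax [ 0.435 -0.901] gap 0.0314 F [ 2.   0.3 -1.7] t 23.07
```

```bash
python3 -m creep '[{"xyz":[6,1.4,-0.1],"delta_rot":[0.3,0.2,0],"claw":0},{"xyz":[6,1.4,-0.1],"delta_rot":[0,0,0],"claw":0},{"xyz":[6,1.4,-0.1],"delta_rot":[0,0,0],"claw":0},{"xyz":[6,1.4,-0.1],"delta_rot":[0,0,0],"claw":0},{"xyz":[6,1.4,-0.1],"delta_rot":[0,0,0],"claw":0}]'
python3 h.py .5305 -.4255 .205
```

```text
t: 23.7
position: [0.4984, -0.2964, 0.2014]
orientation: [2.66, -1.668, -0.018]
force: [1.3, 1.0, -0.1]
finger_gap: 0.0313
pos [ 0.4984 -0.2964  0.2014] d cm [13.01  2.73 -0.45] rows 3 each [ 4.34  0.91 -0.15] tiltfix deg [0.45 0.47 0.  ] xax [ 0.436 -0.9  ] gap 0.0313 F [ 1.3  1.  -0.1] t 23.7
```

```bash
python3 -m creep '[{"xyz":[4.3,0.9,0],"delta_rot":[0.4,0.5,0],"claw":0},{"xyz":[4.3,0.9,0],"delta_rot":[0,0,0],"claw":0},{"xyz":[3.6,0.7,0],"delta_rot":[0,0,0],"claw":0},{"xyz":[0,0,0],"delta_rot":[0,0,0],"claw":0},{"xyz":[0,0,0],"delta_rot":[0,0,0],"claw":0}]'
python3 h.py .5305 -.4255 .105
```

```text
t: 24.32
position: [0.5234, -0.4242, 0.1888]
orientation: [2.652, -1.678, -0.024]
force: [0.4, 0.1, -2.1]
finger_gap: 0.0317
pos [ 0.5234 -0.4242  0.1888] d cm [ 0.52 -0.68  8.37] rows 2 each [ 0.26 -0.34  4.18] tiltfix deg [ 0.61  0.63 -0.  ] xax [ 0.428 -0.904] gap 0.0317 F [ 0.4  0.1 -2.1] t 24.32
```

```bash
python3 -m creep '[{"xyz":[0.5,-0.6,3],"delta_rot":[0.6,0.6,0],"claw":0},{"xyz":[0,0,3],"delta_rot":[0,0,0],"claw":0},{"xyz":[0,0,1.5],"delta_rot":[0,0,0],"claw":0},{"xyz":[0,0,0],"delta_rot":[0,0,0],"claw":0},{"xyz":[0,0,0],"delta_rot":[0,0,0],"claw":0}]'
python3 look.py pics/w16.png green; python3 rim.py .5305 -.4255;python3 h.py .5305 -.4255 .088
```

```text
t: 24.95
position: [0.5316, -0.4197, 0.1114]
orientation: [-2.658, 1.67, 0.004]
force: [0.1, -0.2, -1.7]
finger_gap: 0.0312
green [269.3 175.7] [ 219  148   94   73 2927] cap [ 0.5618 -0.4125] dish [ 0.5468 -0.4222]
green [259.1 248.8] [ 229  214   61   70 3380] cap [ 0.5163 -0.4275] dish [ 0.4817 -0.4437]
[216.9 147.5] [312.4 239.8]
pos [ 0.5316 -0.4199  0.1116] d cm [0.46 0.35 2.36] rows 1 each [0.46 0.35 2.36] tiltfix deg [-0.07  0.19  0.  ] xax [ 0.434 -0.901] gap 0.0314 F [-0.6 -0.5 -2.3] t 25.05
```

View pics/w16.png

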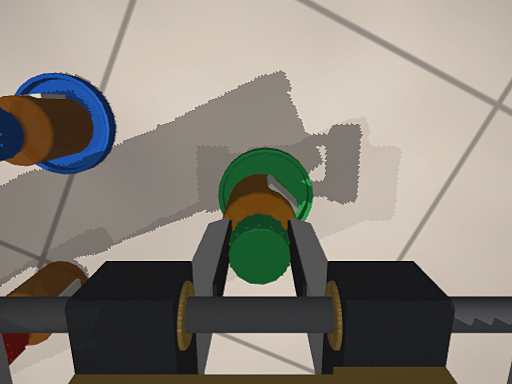

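The green bottle is over its dish (rim 219–313), about 5 mm off. Correcting and lowering.

```bash
python3 -m creep '[{"xyz":[0.5,0.3,0.5],"delta_rot":[0,0.2,0],"claw":0},{"xyz":[0,0,0],"delta_rot":[0,0,0],"claw":0},{"xyz":[0,0,1.5],"delta_rot":[0,0,0],"claw":0},{"xyz":[0,0,0],"delta_rot":[0,0,0],"claw":0},{"xyz":[0,0,0],"delta_rot":[0,0,0],"claw":0}]'
python3 h.py .531 -.426 .0783
```

```text
t: 25.68
position: [0.5314, -0.4272, 0.0915]
orientation: [-2.659, 1.673, -0.005]
force: [0.4, 0.6, -1.6]
finger_gap: 0.0314
pos [ 0.5314 -0.4272  0.0915] d cm [-0.13 -0.01  1.32] rows 1 each [-0.13 -0.01  1.32] tiltfix deg [-0.12 -0.14  0.  ] xax [ 0.433 -0.901] gap 0.0314 F [ 0.4  0.6 -1.6] t 25.68
```

```bash
python3 -m creep '[{"xyz":[-0.1,0,0.6],"delta_rot":[-0.1,-0.1,0],"claw":0},{"xyz":[0,0,0],"delta_rot":[0,0,0],"claw":0},{"xyz":[0,0,0.4],"delta_rot":[0,0,0],"claw":0},{"xyz":[0,0,0],"delta_rot":[0,0,0],"claw":0},{"xyz":[0,0,0],"delta_rot":[0,0,0],"claw":0}]'
python3 h.py .531 -.426 .0783
```

```text
t: 26.3
position: [0.5312, -0.4261, 0.081]
orientation: [2.659, -1.672, 0.002]
force: [-0.2, -0.4, -1.7]
finger_gap: 0.0314
pos [ 0.5312 -0.4261  0.081 ] d cm [-0.02  0.02  0.27] rows 1 each [-0.02  0.02  0.27] tiltfix deg [-0.02 -0.05  0.  ] xax [ 0.433 -0.901] gap 0.0314 F [-0.2 -0.4 -1.7] t 26.3
```

```bash
python3 -m creep '[{"xyz":[0,0,0.2],"delta_rot":[0,0,0],"claw":0},{"xyz":[0,0,0],"delta_rot":[0,0,0],"claw":0},{"xyz":[0,0,0.1],"delta_rot":[0,0,0],"claw":0},{"xyz":[0,0,0],"delta_rot":[0,0,0],"claw":0},{"xyz":[0,0,0],"delta_rot":[0,0,0],"claw":0}]'
python3 h.py .531 -.426 .0783
```

```text
t: 26.92
position: [0.5315, -0.4264, 0.0784]
orientation: [2.659, -1.672, 0.003]
force: [-0.5, -0.4, -1.7]
finger_gap: 0.0315
pos [ 0.5315 -0.4264  0.0784] d cm [-0.06  0.03  0.01] rows 1 each [-0.06  0.03  0.01] tiltfix deg [-0.05 -0.1  -0.  ] xax [ 0.433 -0.901] gap 0.0315 F [-0.5 -0.4 -1.7] t 26.93
```

```bash
python3 -m creep '[{"xyz":[0,0,0.1],"delta_rot":[0,0,0],"claw":0},{"xyz":[0,0,0],"delta_rot":[0,0,0],"claw":0},{"xyz":[0,0,0],"delta_rot":[0,0,0],"claw":0},{"xyz":[0,0,0],"delta_rot":[0,0,0],"claw":0},{"xyz":[0,0,0],"delta_rot":[0,0,0],"claw":0}]'
python3 h.py .531 -.426 .0783
```

```text
t: 27.55
position: [0.5316, -0.4265, 0.0783]
orientation: [2.659, -1.673, 0.004]
force: [0.2, 0.3, 1.2]
finger_gap: 0.0313
pos [ 0.5316 -0.4265  0.0783] d cm [-0.07  0.04  0.  ] rows 1 each [-0.07  0.04  0.  ] tiltfix deg [-0.06 -0.12 -0.  ] xax [ 0.433 -0.901] gap 0.0313 F [0.2 0.3 1.2] t 27.55
```

Contact. Releasing and rising.

```bash
python3 -m creep '[{"xyz":[0,0,0],"delta_rot":[0,0,0],"claw":75},{"xyz":[0,0,0],"delta_rot":[0,0,0],"claw":75},{"xyz":[0,0,0],"delta_rot":[0,0,0],"claw":75},{"xyz":[0,0,0],"delta_rot":[0,0,0],"claw":75},{"xyz":[0,0,-3],"delta_rot":[0,0,0],"claw":75}]'
python3 -m creep '[{"xyz":[0,0,-4],"delta_rot":[0,0,0],"claw":75},{"xyz":[0,0,-4],"delta_rot":[0,0,0],"claw":75},{"xyz":[0,0,-1],"delta_rot":[0,0,0],"claw":75},{"xyz":[0,0,0],"delta_rot":[0,0,0],"claw":75},{"xyz":[0,0,0],"delta_rot":[0,0,0],"claw":75}]'
python3 look.py pics/w17.png green red;python3 h.py .362 -.2887 .20
```

```text
t: 28.18
position: [0.5303, -0.4254, 0.1064]
orientation: [-2.659, 1.672, 0.003]
force: [0.1, 0.2, 0.9]
finger_gap: 0.0705
t: 28.8
position: [0.5303, -0.4254, 0.1984]
orientation: [-2.659, 1.672, 0.003]
force: [-0.1, -0.6, -0.3]
finger_gap: 0.0707
green [258.8 171.9] [ 224  135   72   76 2903] cap [ 0.544  -0.4187] dish [ 0.5286 -0.4257]
pos [ 0.5301 -0.4253  0.1982] d cm [-19.59   9.24  -0.12] rows 4 each [-4.9   2.31 -0.03] tiltfix deg [ 0.07  0.14 -0.  ] xax [ 0.433 -0.901] gap 0.0702 F [-0.   0.4  0.4] t 28.85
```

View pics/w17.png

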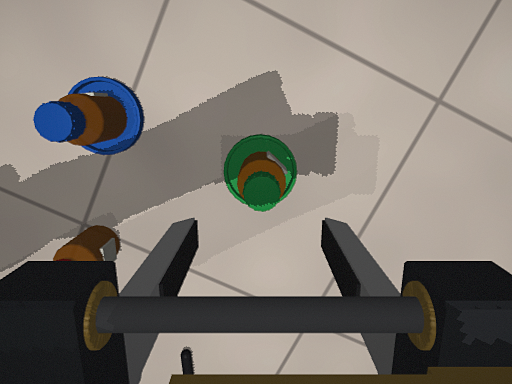

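The green bottle stands centred in its dish at (259,172). On to red.

```bash
python3 -m creep '[{"xyz":[-4.9,2.3,0],"delta_rot":[0,0,0],"claw":75},{"xyz":[-4.9,2.3,0],"delta_rot":[0,0,0],"claw":75},{"xyz":[-4.9,2.2,0],"delta_rot":[0,0,0],"claw":75},{"xyz":[-4.2,2,0],"delta_rot":[0,0,0],"claw":75},{"xyz":[0,0,0],"delta_rot":[0,0,0],"claw":75}]'
python3 look.py pics/w18.png red;python3 h.py .362 -.2887 .20
```

```text
t: 29.48
position: [0.3603, -0.2863, 0.1917]
orientation: [-2.659, 1.672, 0.024]
force: [0.9, -0.9, 0.4]
finger_gap: 0.0701
red [267.6 186.4] [ 249  167   38   40 1174] cap [ 0.3662 -0.2905] dish [ 0.3474 -0.3006]
pos [ 0.3625 -0.2879  0.1919] d cm [ 0.04  0.09 -0.81] rows 1 each [ 0.04  0.09 -0.81] tiltfix deg [ 0.35  0.62 -0.  ] xax [ 0.433 -0.901] gap 0.0703 F [0.6 0.4 0.7] t 29.52
```

View pics/w18.png

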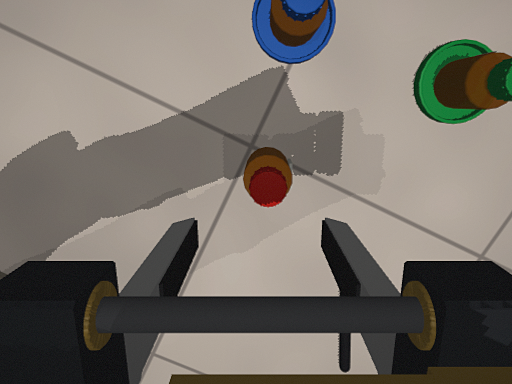

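The red cap on the amber body is at (268,187), position (0.366, -0.2905). Descending.

```bash
python3 -m creep '[{"xyz":[0.3,-0.1,2],"delta_rot":[0.3,0.6,0],"claw":75},{"xyz":[0,0,4],"delta_rot":[0,0,0],"claw":75},{"xyz":[0,0,3],"delta_rot":[0,0,0],"claw":75},{"xyz":[0,0,0],"delta_rot":[0,0,0],"claw":75},{"xyz":[0,0,0],"delta_rot":[0,0,0],"claw":75}]'
python3 look.py pics/w19.png red;python3 h.py .366 -.2905 .072
```

```text
t: 30.15
position: [0.3716, -0.2953, 0.0987]
orientation: [2.659, -1.671, 0.011]
force: [1.0, -0.1, 0.2]
finger_gap: 0.0705
red [247. 234.] [ 219  203   56   61 2587] cap [ 0.3669 -0.2902] dish [ 0.3353 -0.3023]
pos [ 0.3716 -0.2953  0.0989] d cm [-0.69  0.3   2.68] rows 1 each [-0.69  0.3   2.68] tiltfix deg [-0.16 -0.39 -0.  ] xax [ 0.434 -0.901] gap 0.0708 F [ 1.6 -0.8  0.5] t 30.2
```

```bash
python3 -m creep '[{"xyz":[-0.65,0.25,0],"delta_rot":[-0.2,-0.4,0],"claw":75},{"xyz":[0,0,0],"delta_rot":[0,0,0],"claw":75},{"xyz":[0,0,2.3],"delta_rot":[0,0,0],"claw":75},{"xyz":[0,0,0],"delta_rot":[0,0,0],"claw":75},{"xyz":[0,0,0],"delta_rot":[0,0,0],"claw":75}]'
python3 look.py pics/w20.png red;python3 h.py .3667 -.2902 .072
```

```text
t: 30.82
position: [0.3687, -0.2919, 0.0793]
orientation: [2.659, -1.671, 0.01]
force: [-0.1, 0.2, -0.6]
finger_gap: 0.0705
red [253.7 245.3] [ 223  211   62   68 3206] cap [ 0.367  -0.2901] dish [ 0.3332 -0.3052]
pos [ 0.3686 -0.2919  0.0793] d cm [-0.24  0.1   0.73] rows 1 each [-0.24  0.1   0.73] tiltfix deg [-0.16 -0.35  0.  ] xax [ 0.434 -0.901] gap 0.0706 F [-0.6  0.  -0.2] t 30.88
```

View pics/w20.png

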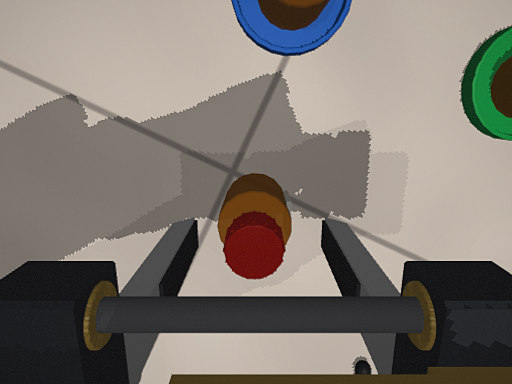

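The red cap is between the jaws at (254,248). Lowering 7 mm and closing.

```bash
python3 -m creep '[{"xyz":[-0.2,0.1,0.7],"delta_rot":[-0.2,-0.4,0],"claw":75},{"xyz":[0,0,0],"delta_rot":[0,0,0],"claw":75},{"xyz":[0,0,0],"delta_rot":[0,0,0],"claw":75},{"xyz":[0,0,0],"delta_rot":[0,0,0],"claw":0},{"xyz":[0,0,0],"delta_rot":[0,0,0],"claw":0}]'
python3 -m creep '[{"xyz":[0,0,0],"delta_rot":[0,0,0],"claw":0},{"xyz":[0,0,0],"delta_rot":[0,0,0],"claw":0},{"xyz":[0,0,0],"delta_rot":[0,0,0],"claw":0},{"xyz":[0,0,0],"delta_rot":[0,0,0],"claw":0},{"xyz":[0,0,0],"delta_rot":[0,0,0],"claw":0}]'
python3 look.py pics/w21.png red;python3 h.py .3638 .283 .072
```

```text
t: 31.5
position: [0.3674, -0.2909, 0.0729]
orientation: [2.66, -1.672, 0.0]
force: [-0.0, -0.2, 0.6]
finger_gap: 0.0539
t: 32.12
position: [0.3672, -0.2908, 0.0729]
orientation: [2.66, -1.672, -0.0]
force: [-0.3, -0.3, -0.3]
finger_gap: 0.0312
red [259.2 249.2] [ 228  214   63   70 3472] cap [ 0.3676 -0.2913] dish [ 0.3328 -0.3079]
pos [ 0.3673 -0.2908  0.0729] d cm [-51.85 -24.57   0.08] rows 9 each [-5.76 -2.73  0.01] tiltfix deg [ 0.01 -0.   -0.  ] xax [ 0.434 -0.901] gap 0.0316 F [0.2 0.5 0. ] t 32.17
```

```bash
python3 -m creep '[{"xyz":[0,0,-2],"delta_rot":[0,0,0],"claw":0},{"xyz":[0,0,-3],"delta_rot":[0,0,0],"claw":0},{"xyz":[0,0,-2],"delta_rot":[0,0,0],"claw":0},{"xyz":[0,0,0],"delta_rot":[0,0,0],"claw":0},{"xyz":[0,0,0],"delta_rot":[0,0,0],"claw":0}]'
python3 h.py .427 .092 .135
```

```text
t: 32.8
position: [0.3657, -0.2897, 0.1428]
orientation: [-2.66, 1.672, 0.007]
force: [-0.0, -0.1, -3.5]
finger_gap: 0.0318
pos [ 0.3657 -0.2897  0.1428] d cm [-31.74 -22.08   0.85] rows 6 each [-5.29 -3.68  0.14] tiltfix deg [ 0.13  0.22 -0.  ] xax [ 0.434 -0.901] gap 0.0318 F [-0.  -0.1 -3.5] t 32.8
```

```bash
python3 -m creep '[{"xyz":[-4,-2.8,0],"delta_rot":[0.1,0.2,0],"claw":0},{"xyz":[-5.2,-3.7,0],"delta_rot":[0,0,0],"claw":0},{"xyz":[-5.2,-3.7,0],"delta_rot":[0,0,0],"claw":0},{"xyz":[-5.2,-3.7,0],"delta_rot":[0,0,0],"claw":0},{"xyz":[-5.2,-3.7,0],"delta_rot":[0,0,0],"claw":0}]'
python3 h.py .427 .092 .135
```

```text
t: 33.42
position: [0.4166, 0.005, 0.1381]
orientation: [2.645, -1.687, -0.004]
force: [2.0, -0.5, -2.2]
finger_gap: 0.0315
pos [0.4166 0.005  0.1381] d cm [-7.45 -4.61  0.28] rows 2 each [-3.73 -2.31  0.14] tiltfix deg [ 0.3  -0.01  0.  ] xax [ 0.421 -0.907] gap 0.0315 F [ 2.  -0.5 -2.2] t 33.42
```

```bash
python3 -m creep '[{"xyz":[-3.7,-2.3,0],"delta_rot":[0.3,0,0],"claw":0},{"xyz":[-3.2,-2,0],"delta_rot":[0,0,0],"claw":0},{"xyz":[0,0,1],"delta_rot":[0,0,0],"claw":0},{"xyz":[0,0,1],"delta_rot":[0,0,0],"claw":0},{"xyz":[0,0,0],"delta_rot":[0,0,0],"claw":0}]'
python3 look.py pics/w22.png red;python3 rim.py .427 .092;python3 h.py .427 .092 .105
```

```text
t: 34.05
position: [0.4239, 0.0921, 0.1127]
orientation: [2.652, -1.675, -0.008]
force: [-0.4, -1.6, -2.8]
finger_gap: 0.0316
red [257.4 169.5] [ 212  139   94   76 3615] cap [0.4542 0.1071] dish [0.4387 0.1005]
red [259.2 249.3] [ 229  214   62   70 3478] cap [0.4076 0.0838] dish [0.3721 0.0672]
[212.5 139. ] [308.  231.7]
pos [0.4245 0.092  0.1134] d cm [ 0.11 -0.23  0.84] rows 1 each [ 0.11 -0.23  0.84] tiltfix deg [0.3  0.08 0.  ] xax [ 0.429 -0.903] gap 0.031 F [ 0.4 -0.4 -1.6] t 34.15
```

View pics/w22.png

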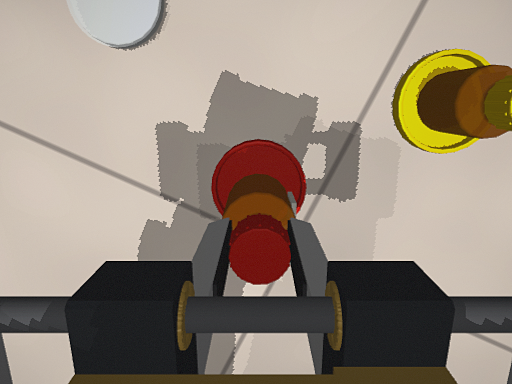

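The red dish rim (212–306, top 139) matches the prediction to about 1 mm. Lowering.

```bash
python3 -m creep '[{"xyz":[0.1,-0.2,0.5],"delta_rot":[0.3,0.1,0],"claw":0},{"xyz":[0,0,0],"delta_rot":[0,0,0],"claw":0},{"xyz":[0,0,1.5],"delta_rot":[0,0,0],"claw":0},{"xyz":[0,0,0],"delta_rot":[0,0,0],"claw":0},{"xyz":[0,0,0],"delta_rot":[0,0,0],"claw":0}]'
python3 h.py .4265 .0925 .0779
```

```text
t: 34.78
position: [0.4283, 0.0904, 0.0941]
orientation: [-2.651, 1.683, -0.004]
force: [-0.4, -0.7, -2.1]
finger_gap: 0.0314
pos [0.4283 0.0904 0.0941] d cm [-0.27  0.07  1.62] rows 1 each [-0.27  0.07  1.62] tiltfix deg [-0.18 -0.07  0.  ] xax [ 0.426 -0.905] gap 0.0314 F [-0.4 -0.7 -2.1] t 34.77
```

```bash
python3 -m creep '[{"xyz":[-0.25,0.1,0.6],"delta_rot":[-0.2,-0.1,0],"claw":0},{"xyz":[0,0,0],"delta_rot":[0,0,0],"claw":0},{"xyz":[0,0,0.6],"delta_rot":[0,0,0],"claw":0},{"xyz":[0,0,0],"delta_rot":[0,0,0],"claw":0},{"xyz":[0,0,0],"delta_rot":[0,0,0],"claw":0}]'
python3 h.py .4265 .0925 .0779
```

```text
t: 35.4
position: [0.4267, 0.0926, 0.0821]
orientation: [-2.652, 1.683, -0.0]
force: [0.1, -0.4, -1.6]
finger_gap: 0.0313
pos [0.4267 0.0926 0.0821] d cm [-0.    0.02  0.42] rows 1 each [-0.    0.02  0.42] tiltfix deg [-0.05  0.02 -0.  ] xax [ 0.426 -0.905] gap 0.0313 F [ 0.1 -0.4 -1.6] t 35.4
```

```bash
python3 -m creep '[{"xyz":[0,0,0.3],"delta_rot":[0,0,0],"claw":0},{"xyz":[0,0,0],"delta_rot":[0,0,0],"claw":0},{"xyz":[0,0,0.1],"delta_rot":[0,0,0],"claw":0},{"xyz":[0,0,0],"delta_rot":[0,0,0],"claw":0},{"xyz":[0,0,0],"delta_rot":[0,0,0],"claw":0}]'
python3 h.py .4265 .0925 .0779
python3 -m creep '[{"xyz":[0,0,0.1],"delta_rot":[0,0,0],"claw":0},{"xyz":[0,0,0],"delta_rot":[0,0,0],"claw":0},{"xyz":[0,0,0],"delta_rot":[0,0,0],"claw":0},{"xyz":[0,0,0],"delta_rot":[0,0,0],"claw":0},{"xyz":[0,0,0],"delta_rot":[0,0,0],"claw":0}]'
python3 h.py .4265 .0925 .0779
```

```text
t: 36.02
position: [0.4269, 0.0925, 0.0779]
orientation: [-2.651, 1.683, -0.001]
force: [-0.1, 0.1, -1.7]
finger_gap: 0.0311
pos [0.4269 0.0925 0.0779] d cm [-0.02  0.04  0.  ] rows 1 each [-0.02  0.04  0.  ] tiltfix deg [-0.07  0.01 -0.  ] xax [ 0.426 -0.905] gap 0.0311 F [-0.1  0.1 -1.7] t 36.02
t: 36.65
position: [0.4275, 0.0929, 0.0779]
orientation: [-2.65, 1.682, -0.002]
force: [-0.4, -0.6, -0.0]
finger_gap: 0.0311
pos [0.4275 0.0929 0.0779] d cm [-0.    0.11 -0.  ] rows 1 each [-0.    0.11 -0.  ] tiltfix deg [-0.16  0.02 -0.  ] xax [ 0.426 -0.905] gap 0.0311 F [-0.4 -0.6 -0. ] t 36.65
```

Red is on the floor but still held. Before releasing it I'll check that the other three stand in place.

```bash
python3 - <<'E'
from h import *
a=get_image("top")["frame"][90:300,60:440];b=get_image("scene")["frame"][90:290,90:470]
cv2.imwrite("pics/chk.png",np.vstack([cv2.resize(a[:, :],(540,298)),cv2.resize(b,(540,284))]))
E
```

```text
(no output)
```

View pics/chk.png

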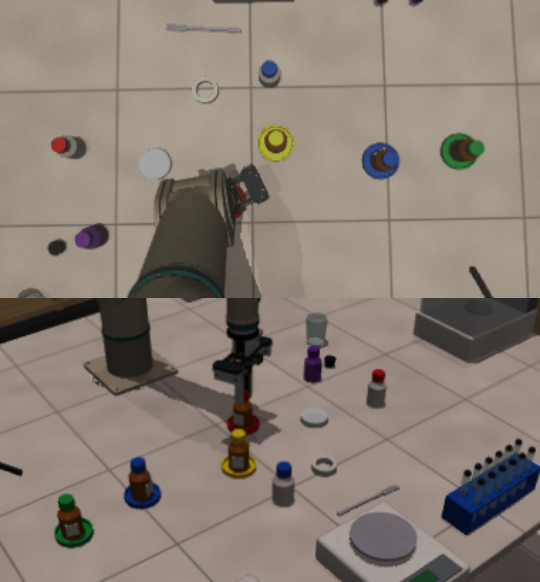

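Yellow, blue and green all stand upright in their dishes, and the white bottles are in place. Releasing red.

```bash
python3 -m creep '[{"xyz":[0,0,0],"delta_rot":[0,0,0],"claw":75},{"xyz":[0,0,0],"delta_rot":[0,0,0],"claw":75},{"xyz":[0,0,0],"delta_rot":[0,0,0],"claw":75},{"xyz":[0,0,0],"delta_rot":[0,0,0],"claw":75},{"xyz":[0,0,-3],"delta_rot":[0,0,0],"claw":75}]'
python3 -m creep '[{"xyz":[0,0,-4],"delta_rot":[0,0,0],"claw":75},{"xyz":[0,0,-4],"delta_rot":[0,0,0],"claw":75},{"xyz":[0,0,-1],"delta_rot":[0,0,0],"claw":75},{"xyz":[0,0,0],"delta_rot":[0,0,0],"claw":75},{"xyz":[0,0,0],"delta_rot":[0,0,0],"claw":75}]'
python3 look.py pics/w23.png red;python3 h.py .4265 .0925 .2
```

```text
t: 37.38
position: [0.4263, 0.0925, 0.1071]
orientation: [2.652, -1.683, -0.002]
force: [-0.2, 0.2, 0.5]
finger_gap: 0.0705
t: 38.0
position: [0.4258, 0.0924, 0.1995]
orientation: [2.652, -1.683, -0.002]
force: [-0.4, -0.2, -0.6]
finger_gap: 0.0704
red [257.5 171.3] [ 222  134   73   76 3086] cap [0.4395 0.1001] dish [0.4241 0.0935]
pos [0.4257 0.0924 0.1993] d cm [ 0.02 -0.08 -0.07] rows 1 each [ 0.02 -0.08 -0.07] tiltfix deg [0.08 0.06 0.  ] xax [ 0.426 -0.905] gap 0.0705 F [1.1 0.2 0.2] t 38.05
```

View pics/w23.png

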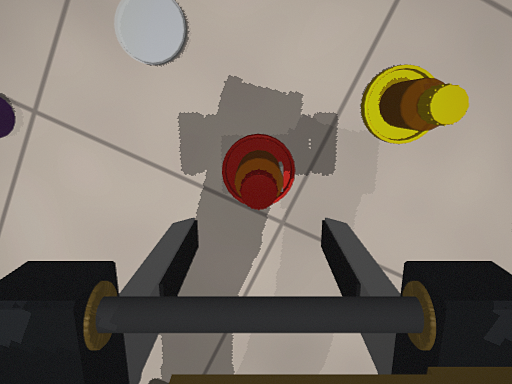

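The red bottle stands upright, centred in its dish at (258,171), and the gripper is clear above. Handing in.

```bash
python3 -c "
from station import *
print(sign_off())"
```

```text
the job is handed in; nothing more can be done
None
```

All four amber bottles are standing in the dishes of their cap colours. I gripped each by the cap and lowered it until it touched the dish floor before letting go. The order was yellow, blue, green, then red last. I handed the job in at about 38 s; no verdict was reported.

**Centring:** The wrist views after each release show the bottles upright and centred. The dish rims matched their predicted outlines to about 1–2 mm.

**White bottles:** Both looked upright and in their original places in the top and scene views. I judged that by eye, just before releasing red, and didn't take a separate measurement.

**Disagreements:** Before each grasp, the wrist camera and the overview cameras differed by up to about 7 mm on where a cap was. I used the wrist readings, and all four grasps held.

**Failed checks:** None. The gripper finished clear above the red bottle, touching nothing.

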